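# Release and slide off the terminal cover of a connection box

## Task

Open the grey connection box so that its terminals can be reached: press the red snap tab fully in, then push the released white cover off its seat, along the box, until all of it lies flat in the empty tray at the end of the box. Only touch, press and push: the cover must not be lifted or tipped over, and everything else stays where it is.

Things in the scene. Friction and masses are not known exactly. Their poses are not given: they have to be found in the camera images.
- unit: Grey connection box fixed to the worktop, 224 mm (its x) by 110 mm, origin at the centre of its underside, z up. Along x: spring housing (-108 to -90 mm, top 42 mm high), seat with the white cover (-92 to -16), gap with the steel catch bar, empty tray (4 to 104), end stop (48 mm high). The cover can only slide along +x, from the seat over the gap into the tray.
- seat (a point): Middle of the cover's seat, unit x -54, y 0, 34 mm high. Guide rails on both sides (inner faces at y = +-38 mm, tops 40 mm high); near the -x end lips (tops 44 mm high) overhang the cover's flange, so it cannot be raised there.
- tab_top (a point): Centre of the upper face of the red snap tab, 28x28 mm, on the unit's +y side at unit x -6, y 72 mm; 50 mm high while up, 39 mm once pressed. It moves straight down, takes 3 to 8 N and has no return spring: it stays where it is pressed to.
- tab (a joint): Travel of the snap tab, m: 0 = up, the catch bar blocks the cover; 0.011 = fully in, at its stop. From about 0.007 the cover is free, and two spring pins (2 to 3 N) kick it about 8 mm along the unit's +x.
- cover_center (a point): Centre of the loose white cover, half-way up; axes as the unit's at the start. Cap 64 (x) by 62 (y) mm on a flange 74 by 72 mm, 4 mm thick; 34 mm high in all, about 120 g. Push on the cap's flat -x face, 32 mm from this point, 44 to 68 mm above the worktop, clear of the unit's parts. On the seat this point is at unit x about -51 mm, 51 mm high.
- tray (a point): Centre of the tray's floor, unit x 54 mm, 31 mm high (3 mm below the seat); sides 40 mm high. A cover lying in the tray has its centre at unit x 41 to 67 mm, 48 mm high.
- cover: The white cover again: origin at the centre of its underside, 17 mm below point cover_center.
- ring: orange ring plate, 70 mm across, 12 mm high, lying flat; does not move, origin at the centre of its underside. Bystander.
- dish: small steel dish of nuts, 69 mm across, 20 mm high; does not move, origin at the centre of its underside. Bystander.
- case: small blue case, 52x79x25 mm; loose, origin at the centre of its underside. Bystander.
- bolt: steel bolt, 35 mm long, 13 mm high, lying beside the unit, on the tab's side; loose, origin at the centre of its underside. Bystander.
- hexkey: black hex key, 113 mm long, 7 mm high, lying beside the unit, on the side away from the tab; does not move, origin at the centre of its underside. Bystander.

How it is judged (in metres and radians):
On the way, in this order (a step that is already met when the one before it is completed fails the run):
1. the tab is pressed in (at least 9 of its 11 mm) while the cover is still on its seat (value of joint tab above 0.009 m and x of cover_center in the frame of unit below -0.025 m), for 0.1 s.
2. the cover is pushed along, half off its seat, without having been raised (x of cover_center in the frame of unit above -0.01 m and z of cover_center in the frame of unit below 0.058 m), for 0.05 s.
At the end, for the whole second after the job is handed in: The cover lies flat (tilt under 0.05 rad) and still on the tray's floor, its centre 38 to 72 mm along the unit's x from the unit's origin, within 8 mm of its middle line and 45 to 49.5 mm high (x of cover_center in the frame of unit between 0.038 and 0.072 m and y of cover_center in the frame of unit between -0.008 and 0.008 m and z of cover_center in the frame of unit between 0.045 and 0.0495 m and angle between cover_center's own z axis and vertical below 0.05 rad and linear speed of cover below 0.02 m/s); the robot touches nothing.
It fails at once if the cover is lifted (more than 10 mm above its height on the seat) (z of cover_center in the frame of unit above 0.061 m).
It fails at once if the cover is tipped over (more than 0.4 rad) (angle between cover_center's own z axis and vertical above 0.4 rad).
It fails at once if the loose bolt or the case is moved more than 20 mm (distance of any of bolt, case from where it was at the start of the episode above 0.02 m).
It also fails if it takes over 48 s, if anything falls off the work surface, if the arm or the gripper's body presses on something with over 40 N, if the wrist force passes 120 N, or if a joint passes its speed limit or range.

## Robot

A 7-joint arm with a two-finger parallel gripper is mounted at the origin on a cart in front of the work surface, level with it; the furniture and walls round the work are solid. World frame = base frame: x ahead of the robot, y to its left, z up, the work surface at z = 0. Lengths are in mm, angles in rad, forces in N, time in s.
With the tool pointing down it reaches from about 425 to 800 mm from the base axis. Payload 8.3 kg.
Tool frame: the origin (TCP) lies at the very end of the fingers, on their centre line; the grasp point (between the pads) lies 19 mm behind it; z points along the fingers, y is the direction in which the jaws open and shut (so a half turn about z gives the same grasp; the last joint's range is limited). The gripper opens to 85 mm and grips with 20 to 120 N. Pads are 22 mm wide; open, the fingers measure 114 mm over their backs; the gripper's body (76 mm by 85 mm) begins 54 mm behind the grasp point. The pads swing forward as they close: fully open they stand 13 mm farther back than shut.
Start: joints at [-1.311, 0.383, 0.016, 1.37, -0.006, 1.388, -0.046], TCP at [198.212, 592.718, 231.279] pointing down, gripper open.
Joint ranges: [-2.95, 2.95], [-0.25, 2.06], [-1.52, 1.56], [0.18, 2.33], [-1.44, 4.58], [0.02, 2.06], [-3.01, 3.01]. Speed limits (rad/s): [2.39, 2.39, 3.01, 3.01, 3.14, 3.14, 3.14].

## Interface

Orientations are given as [roll, pitch, yaw] about the fixed x, y, z axes, in that order (R = Rz(yaw) Ry(pitch) Rx(roll)).
In Python, from bench import telemetry, eyes, ticket gives the robot as it stands.
- The arm moves only by the tool drive_tool, never from a script. Its argument "series" is one flat list of numbers, 7 for each row, row after row: the finger opening in mm, from 0 to 85.4, then the shift along the tool's x, y, z in mm, then the turn, a rotation vector about the tool's x, y, z in degrees. In form: [jaw, x, y, z, rx, ry, rz, jaw, x, y, z, rx, ry, rz, ...]. A call has 1 to 10 rows; each row shifts and turns the pose as measured when the row begins, along the tool's axes as they then stand; what a row does not reach is not made up. A row lasts 1/10 s, in which the tool goes at most 50 mm and 8.59 degrees, less where a joint would pass 70% of its speed; a pose out of reach is approached as far as the arm can. A call is refused whole if a number of a shift passes 50 or a number of a turn 8.59, either way. A call with a gripper value outside its range is refused whole. The fingers move at their own pace and stop on an object; "newtons" is the grip in N (left out, the last holds). Time passes only in rows, so rows that do not move let the fingers close. It gives the time, the measured TCP pose, the force and the opening at its end, in the units of the state.
- telemetry.get_obs(): the state, without advancing time (a new reading comes with each control period).
- eyes.capture(name): name is "scene" or "top"; returns a dict with "pixels" (384x512x3 uint8, red, green, blue), "K" (3x3 intrinsics, pixels), "rvec" (rotation vector, rad) and "tvec" (3), from world to camera coordinates, as OpenCV has them. Camera axes: x right, y down, z forward; pixel columns grow to the right and rows downward; lengths in mm; the calibration is good to about 2 mm. A picture is of the moment at which its call begins. There is no depth.
- ticket.close_job(): hands the job in, once; it reports no verdict.
Trained networks look in a picture, given as the dict that the camera call returned (one of the last four; its "shot" number tells which), for a name from the list of things; names that differ only in an ending like _2 or _b are one class to them, and where a whole thing is asked for, a point or a joint stands for the part that bears it (a point fixed in the world has none). Each returns a list of dicts, best first, with "conf" (0 to 1); they miss things now and then, are a little off and sometimes report something else, mostly with a low value. They report only what shows in the picture. A call takes as long as a camera call.
- eyes.find_in(picture, name): "at" ([column, row] in pixels, amid what is visible of it).
The state is a dict: "clock": time; "q": joint angles; "qvel": joint speeds; "tau": joint torques, N m; "position": TCP position; "eef_rot": TCP orientation; "wrist_force": force on the tool from outside, world axes, zero at the start; "moment": the same for the moment, N m; "grip_width": opening from 0.0 (shut) to 1.0 (fully open).
Only numpy, scipy, OpenCV 4.12 (cv2) and the standard library are available. Lean on these libraries where they do the work, as an engineer would, in place of code of your own. Each camera call takes 0.05 s, during which the arm holds its last target.

## Working session

There is one attempt and no reset: what is moved stays moved. The work goes in short steps, Python scripts to look and compute and a tool call to move; the robot and the scene stay as the last step left them, time stands still between calls to the robot, and variables do not carry over. Pictures are saved under pics/ and viewed, and the job is handed in when it is done.

Besides the shell and the picture viewer there is one more tool, called after "Request:" as name(argument=value, ...) on one line, values as JSON. drive_tool: Moves the arm, as the interface text tells. Its arguments: {"type":"object","properties":{"series":{"type":"array"},"newtons":{"type":"number"}},"required":["series"]}

```bash
mkdir -p pics; ls; cat > h.py <<'E'
import numpy as np, cv2, pickle
from scipy.spatial.transform import Rotation as R
from bench import telemetry, eyes, ticket
def save(p,name): cv2.imwrite('pics/'+name,cv2.cvtColor(p['pixels'],cv2.COLOR_RGB2BGR))
def cam(p): return cv2.Rodrigues(np.array(p['rvec'],float))[0],np.array(p['tvec'],float).reshape(3),np.array(p['K'],float)
def back(p,uv,z):
    Rm,t,K=cam(p); d=Rm.T@np.linalg.inv(K)@np.array([uv[0],uv[1],1.]); c=-Rm.T@t
    return c+d*(z-c[2])/d[2]
def proj(p,X):
    Rm,t,K=cam(p); return cv2.projectPoints(np.array(X,float).reshape(-1,1,3),np.array(p['rvec'],float),t,K,None)[0].reshape(-1,2)
E
python3 - <<'E'
from h import *
hts=dict(unit=20,tab_top=50,cover_center=51,tray=31,ring=6,dish=10,case=12,bolt=6,hexkey=3,seat=34)
for n in ['scene','top']:
    p=eyes.capture(n); save(p,n+'0.png'); pickle.dump(p,open(n+'0.pkl','wb'))
    Rm,t,K=cam(p); print(n,'cam',(-Rm.T@t).round(),K[0,0])
    for k,z in hts.items():
        f=eyes.find_in(p,k)[:2]
        print(k,[(np.round(x['at']).tolist(),round(x['conf'],2),back(p,x['at'],z).round().tolist()) for x in f])
o=telemetry.get_obs(); print(o)
E
```

```text
pics
scene cam [-133. -552.  758.] 455.73063364495204
unit [([257.0, 190.0], 0.7, [573.0, -228.0, 20.0])]
tab_top [([239.0, 160.0], 0.6, [616.0, -156.0, 50.0])]
cover_center [([236.0, 183.0], 0.97, [539.0, -189.0, 51.0])]
tray [([260.0, 190.0], 0.73, [564.0, -239.0, 31.0])]
ring [([166.0, 246.0], 0.76, [342.0, -129.0, 6.0])]
dish [([248.0, 263.0], 0.76, [380.0, -302.0, 10.0]), ([242.0, 160.0], 0.67, [664.0, -139.0, 10.0])]
case [([308.0, 277.0], 0.88, [405.0, -426.0, 12.0])]
bolt [([264.0, 190.0], 0.72, [596.0, -237.0, 6.0])]
hexkey [([272.0, 220.0], 0.45, [517.0, -295.0, 3.0])]
seat [([261.0, 188.0], 0.84, [570.0, -239.0, 34.0])]
top cam [ 404. -246.  939.] 498.1098647673624
unit [([234.0, 145.0], 0.77, [600.0, -224.0, 20.0])]
tab_top [([211.0, 142.0], 0.96, [598.0, -182.0, 50.0])]
cover_center [([213.0, 176.0], 0.65, [536.0, -189.0, 51.0])]
tray [([235.0, 144.0], 0.96, [600.0, -224.0, 31.0])]
ring [([166.0, 266.0], 0.82, [373.0, -105.0, 6.0])]
dish [([276.0, 268.0], 0.82, [374.0, -307.0, 10.0])]
case [([340.0, 253.0], 0.56, [404.0, -426.0, 12.0])]
bolt [([208.0, 142.0], 0.32, [608.0, -172.0, 6.0])]
hexkey [([276.0, 178.0], 0.67, [541.0, -305.0, 3.0])]
seat [([231.0, 143.0], 0.8, [600.0, -218.0, 34.0]), ([208.0, 143.0], 0.61, [599.0, -175.0, 34.0])]
{'clock': 1.1, 'q': array([-1.31092872,  0.38338489,  0.01639707,  1.37007781, -0.0062577 ,
        1.38818896, -0.04648858]), 'qvel': array([ 0.00019264,  0.00028702, -0.00116321, -0.00064684,  0.00145456,
        0.00050039,  0.00084974]), 'tau': array([-1.82628573e-04, -6.27352452e+01,  8.42670780e-01, -3.72085118e+01,
        1.65142422e-02,  2.88668969e-03, -3.54914050e-05]), 'position': array([198.21178129, 592.73390725, 231.29883323]), 'eef_rot': array([-3.14158282e+00, -1.99243210e-05,  2.81889314e+00]), 'wrist_force': array([-0.14930038,  0.10587497, -0.68781269]), 'moment': array([ 0.05150338, -0.02782154, -0.01373691]), 'grip_width': 1.0024271836876208}
```

```bash
python3 - <<'E'
import cv2
for n,(x0,y0,x1,y1) in dict(scene=(150,110,360,300),top=(130,80,380,300)).items():
    i=cv2.imread(f'pics/{n}0.png'); c=i[y0:y1,x0:x1]; cv2.imwrite(f'pics/{n}0c.png',cv2.resize(c,None,fx=2.7,fy=2.7,interpolation=cv2.INTER_CUBIC) )
i=cv2.imread('pics/top0.png')[90:240,170:310]; cv2.imwrite('pics/top0d.png',cv2.resize(i,None,fx=4,fy=4,interpolation=cv2.INTER_CUBIC))
E
```

```text
(no output)
```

View pics/scene0.png

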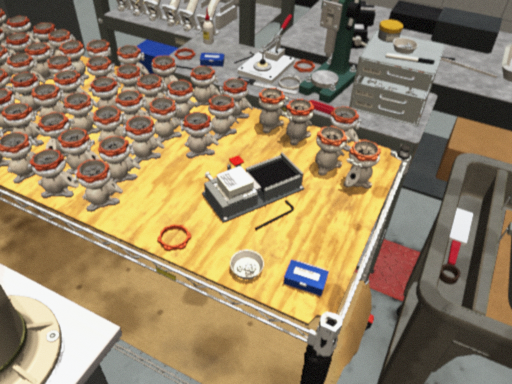

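View pics/top0d.png

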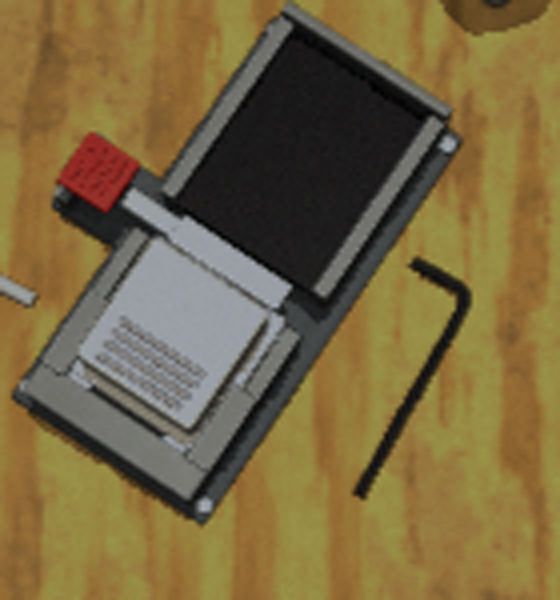

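View pics/scene0c.png

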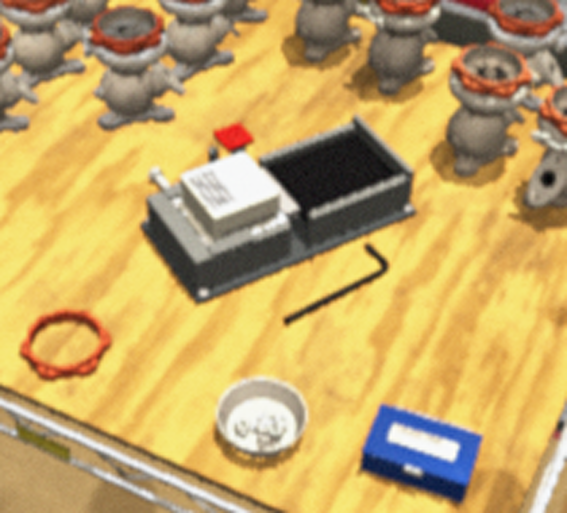

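View pics/top0.png

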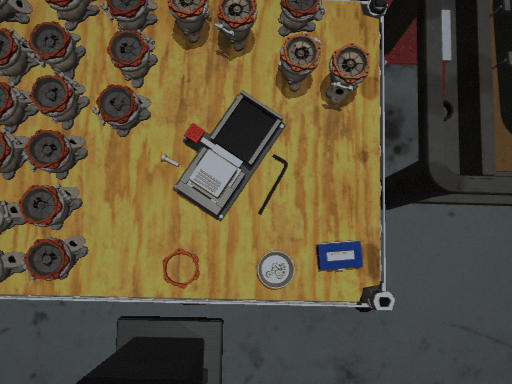

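The unit is clear in both views: cover at about (213,176) in the top view, red tab at (196,132), tray up and to the right of it. The bolt is at (170,160) and the hex key to the right of the unit. Next I'll fit the unit's pose by least squares and overlay it on the picture.

```bash
cat > fit.py <<'E'
from h import *
from scipy.optimize import least_squares
P={n:pickle.load(open(n+'0.pkl','rb')) for n in ('top','scene')}
def red(p):
    x=p['pixels'].astype(int); m=((x[...,0]>130)&(x[...,1]<70)&(x[...,2]<70)).astype(np.uint8)
    n,l,s,c=cv2.connectedComponentsWithStats(m); 
    return [(s[i,4],c[i].round(2).tolist()) for i in range(1,n) if s[i,4]>15]
for n in P: print(n,red(P[n]))
def cd(a,f=4,ox=170,oy=90): return [(a[0]+.5)/f-.5+ox,(a[1]+.5)/f-.5+oy]
def cs(a): return cd(a,2.7,150,110)
obs=[('top',(-83,31,68),cd((80,358))),('top',(-83,-31,68),cd((190,430))),('top',(-19,-31,68),cd((268,318))),('top',(-19,31,68),cd((150,235))),
('top',(-112,55,4),cd((12,398))),('top',(-112,-55,4),cd((203,522))),('top',(112,-55,4),cd((462,145))),
('top',(-20,58+28,50),cd((60,180))),('top',(8,86,50),cd((93,132))),('top',(8,58,50),cd((140,155))),('top',(-20,58,50),cd((108,212))),
('scene',(-83,31,68),cs((181,185))),('scene',(-19,31,68),cs((240,152))),('scene',(-19,-31,68),cs((280,195))),('scene',(-112,-55,4),cs((200,298))),('scene',(112,-55,4),cs((414,214))),
]
def W(q,X):
    c,s=np.cos(q[2]),np.sin(q[2]); X=np.array(X,float); return X@np.array([[c,s,0],[-s,c,0],[0,0,1]])+np.array([q[0],q[1],0])
def res(q,which=('top','scene')):
    return np.concatenate([proj(P[n],W(q,X))[0]-np.array(u) for n,X,u in obs if n in which])
if __name__=='__main__':
  for wh in (('top','scene'),('top',),('scene',)):
    r=least_squares(res,[570,-215,-.5],kwargs=dict(which=wh),loss='soft_l1'); print(wh,r.x.round(3)); 
    if len(wh)==2: print(res(r.x).reshape(-1,2).round(1).tolist()); np.save('u.npy',r.x); q=r.x
  for n,(x0,y0,x1,y1,f) in dict(scene=(190,130,330,250,5),top=(170,80,310,230,4)).items():
    i=cv2.cvtColor(P[n]['pixels'],cv2.COLOR_RGB2BGR); c=cv2.resize(i[y0:y1,x0:x1],None,fx=f,fy=f)
    for loop,col in [([(-83,-31,68),(-83,31,68),(-19,31,68),(-19,-31,68)],(0,255,0)),([(-112,-55,0),(-112,55,0),(112,55,0),(112,-55,0)],(255,0,0)),([(-20,58,50),(-20,86,50),(8,86,50),(8,58,50)],(255,255,0)),([(4,-38,40),(4,38,40),(104,38,40),(104,-38,40)],(0,255,255)),([(-108,-40,42),(-108,40,42),(-90,40,42),(-90,-40,42)],(255,0,255))]:
      u=((proj(P[n],W(q,loop))-[x0,y0]+.5)*f-.5).round().astype(int); cv2.polylines(c,[u],True,col,1)
    cv2.imwrite(f'pics/{n}_fit.png',c)
E
python3 fit.py
```

```text
top [(np.int32(19), [253.21, 5.05]), (np.int32(185), [193.97, 132.25]), (np.int32(50), [183.0, 252.36]), (np.int32(18), [168.06, 256.67]), (np.int32(31), [196.06, 266.77]), (np.int32(26), [164.04, 269.04]), (np.int32(24), [191.38, 279.42]), (np.int32(33), [174.12, 283.18])]
scene [(np.int32(48), [286.08, 20.85]), (np.int32(19), [11.53, 23.11]), (np.int32(24), [38.92, 30.25]), (np.int32(21), [12.62, 41.24]), (np.int32(33), [72.45, 50.09]), (np.int32(18), [41.28, 50.61]), (np.int32(17), [190.47, 54.71]), (np.int32(30), [162.27, 66.67]), (np.int32(16), [136.81, 72.88]), (np.int32(23), [127.65, 75.43]), (np.int32(30), [200.2, 76.33]), (np.int32(23), [70.39, 80.09]), (np.int32(38), [21.37, 83.05]), (np.int32(21), [109.14, 86.86]), (np.int32(24), [96.79, 88.21]), (np.int32(37), [237.68, 88.92]), (np.int32(30), [184.17, 91.4]), (np.int32(18), [7.17, 96.94]), (np.int32(29), [126.86, 102.76]), (np.int32(132), [322.23, 106.56]), (np.int32(24), [23.33, 113.54]), (np.int32(17), [215.76, 107.29]), (np.int32(34), [295.79, 111.53]), (np.int32(19), [205.79, 123.37]), (np.int32(18), [60.44, 123.94]),
[... 173 characters left out ...]
t32(77), [236.21, 160.39]), (np.int32(25), [38.92, 166.4]), (np.int32(24), [102.12, 174.96]), (np.int32(17), [91.06, 178.82]), (np.int32(325), [400.3, 254.67]), (np.int32(165), [453.77, 251.68]), (np.int32(20), [172.9, 247.75]), (np.int32(47), [373.32, 276.15]), (np.int32(219), [394.64, 289.1]), (np.int32(26), [370.42, 318.73])]
('top', 'scene') [ 5.81230e+02 -2.15087e+02 -5.63000e-01]
[[-1.9, -0.7], [-0.3, 0.8], [0.6, -1.1], [1.1, 0.5], [-0.5, -0.2], [0.2, 1.3], [0.8, -1.2], [-1.1, 0.0], [-0.5, -0.4], [0.4, 2.2], [-0.3, 0.5], [-0.8, -3.5], [1.8, -0.3], [0.7, -0.5], [-0.6, 2.7], [1.9, -0.1]]
('top',) [ 5.81337e+02 -2.15304e+02 -5.64000e-01]
('scene',) [ 5.78843e+02 -2.13616e+02 -5.32000e-01]
```

View pics/top_fit.png

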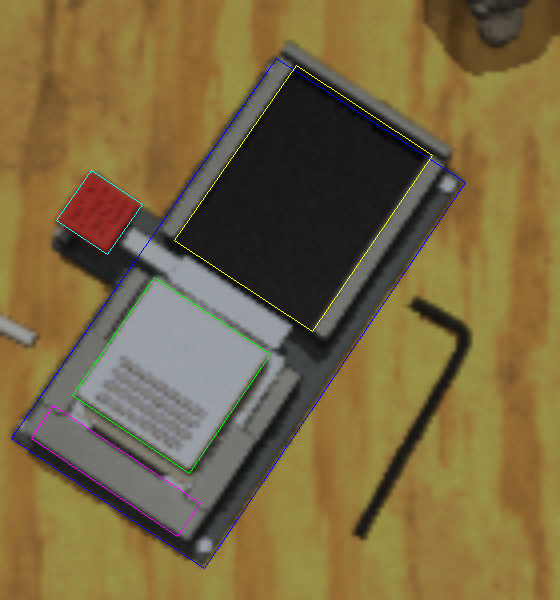

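View pics/scene_fit.png

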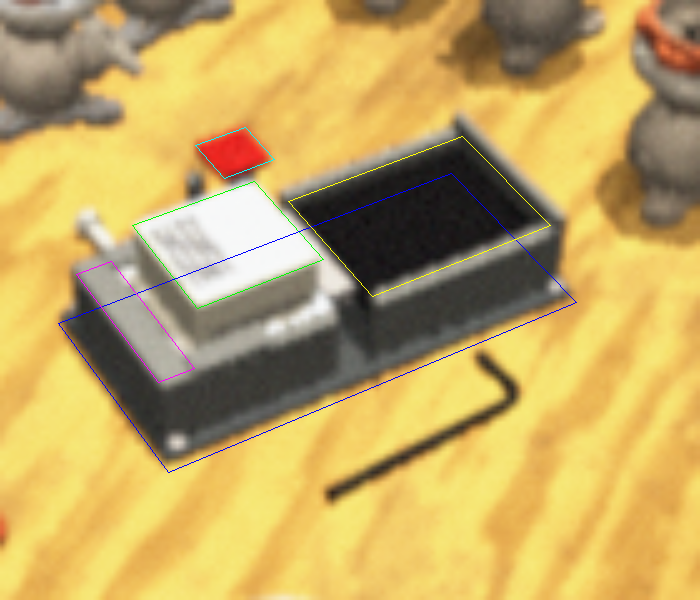

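The fit is good: both cameras agree to about 2.5 mm, and unit ≈ (581.2, -215.1), yaw -0.563. The tab is therefore near (614.6, -151.0). I'll first turn the tool so that its x points along unit -x and its y along unit +y, while closing the jaws, then start the transit.

Request:
drive_tool(series=[0, 0, 0, 0, 0, 0, 6.9, 0, 0, 0, 0, 0, 0, 6.9, 0, -41, -22, -3, 0, 0, 0, 0, -41, -22, -3, 0, 0, 0, 0, -41, -22, -3, 0, 0, 0, 0, -41, -22, -3, 0, 0, 0], newtons=40)

```text
clock: 1.7
position: [284.9, 430.6, 240.5]
eef_rot: [-3.139, -0.003, 2.58]
wrist_force: [0.9, -0.1, 0.4]
grip_width: 0.003
```

Request:
drive_tool(series=[0, -41, -22, 0, 0, 0, 0, 0, -41, -22, 0, 0, 0, 0, 0, -41, -22, 0, 0, 0, 0, 0, -41, -22, 0, 0, 0, 0, 0, -41, -22, 0, 0, 0, 0, 0, -41, -22, 0, 0, 0, 0, 0, -41, -22, 0, 0, 0, 0])

```text
clock: 2.4
position: [450.7, 135.1, 242.4]
eef_rot: [3.137, -0.003, 2.581]
wrist_force: [1.6, -0.2, -1.2]
grip_width: -0.005
```

```bash
cat >> h.py <<'E'
def rel(target):
    "tool-frame shift to world target and rotvec to desired yaw (deg)"
    o=telemetry.get_obs(); Rt=R.from_euler('xyz',o['eef_rot']); d=Rt.inv().apply(np.array(target)-o['position'])
    q=np.load('u.npy'); Rd=R.from_euler('xyz',[np.pi,0,q[2]+np.pi]); rv=(Rt.inv()*Rd).as_rotvec(degrees=True)
    print('clk',round(o['clock'],2),'pos',o['position'].round(1),'rot',o['eef_rot'].round(3),'F',o['wrist_force'].round(1),'q',o['q'].round(2)); print(' shift',d.round(1),'turn',rv.round(2))
def U(x,y,z): 
    from fit import W
    return W(np.load('u.npy'),(x,y,z))
E
python3 -c "
from h import *
t=U(-6,72,100); print(t); rel(t)"
```

```text
top [(np.int32(19), [253.21, 5.05]), (np.int32(185), [193.97, 132.25]), (np.int32(50), [183.0, 252.36]), (np.int32(18), [168.06, 256.67]), (np.int32(31), [196.06, 266.77]), (np.int32(26), [164.04, 269.04]), (np.int32(24), [191.38, 279.42]), (np.int32(33), [174.12, 283.18])]
scene [(np.int32(48), [286.08, 20.85]), (np.int32(19), [11.53, 23.11]), (np.int32(24), [38.92, 30.25]), (np.int32(21), [12.62, 41.24]), (np.int32(33), [72.45, 50.09]), (np.int32(18), [41.28, 50.61]), (np.int32(17), [190.47, 54.71]), (np.int32(30), [162.27, 66.67]), (np.int32(16), [136.81, 72.88]), (np.int32(23), [127.65, 75.43]), (np.int32(30), [200.2, 76.33]), (np.int32(23), [70.39, 80.09]), (np.int32(38), [21.37, 83.05]), (np.int32(21), [109.14, 86.86]), (np.int32(24), [96.79, 88.21]), (np.int32(37), [237.68, 88.92]), (np.int32(30), [184.17, 91.4]), (np.int32(18), [7.17, 96.94]), (np.int32(29), [126.86, 102.76]), (np.int32(132), [322.23, 106.56]), (np.int32(24), [23.33, 113.54]), (np.int32(17), [215.76, 107.29]), (np.int32(34), [295.79, 111.53]), (np.int32(19), [205.79, 123.37]), (np.int32(18), [60.44, 123.94]), (np.int32(18), [148.89, 128.61]), (np.int32(35), [192.77, 125.94]), (np.int32(17), [140.0, 130.88]), (np.int32(31), [79.13, 141.87]), (np.int32(40), [55.0, 162.35]), (np.int32(77), [236.21, 160.39]), (np.int32(25), [38.92, 166.4]), (np.int32(24), [102.12, 174.96]), (np.int32(17), [91.06, 178.82]), (np.int32(325), [400.3, 254.67]), (np.int32(165), [453.77, 251.68]), (np.int32(20), [172.9, 247.75]), (np.int32(47), [373.32, 276.15]), (np.int32(219), [394.64, 289.1]), (np.int32(26), [370.42, 318.73])]
[ 614.56326164 -150.98645118  100.        ]
clk 2.4 pos [450.7 135.1 242.4] rot [ 3.137e+00 -3.000e-03  2.581e+00] F [ 1.6 -0.2 -1.2] q [-0.79  0.03  0.44  1.77 -0.02  1.34  0.67]
 shift [-291.2 -156.   140.9] turn [ 0.28 -0.15  0.13]
```

Request:
drive_tool(series=[0, -41, -22, 0, 0, 0, 0, 0, -41, -22, 0, 0, 0, 0, 0, -41, -22, 0, 0, 0, 0, 0, -41, -22, 0, 0, 0, 0, 0, -41, -22, 0, 0, 0, 0, 0, -41, -22, 0, 0, 0, 0, 0, -30, -17, 0, 0, 0, 0, 0, 0, 0, 0, 0, 0, 0])

```text
clock: 3.2
position: [611.1, -156.5, 242.7]
eef_rot: [3.135, 0.003, 2.577]
wrist_force: [-0.5, -0.4, 0.5]
grip_width: 0.001
```

```bash
sed -i "s/^for n in P: print.*$//" fit.py
python3 -c "
from h import *
rel(U(-6,72,70))"
```

```text
clk 3.2 pos [ 611.1 -156.5  242.7] rot [3.135e+00 3.000e-03 2.577e+00] F [-0.5 -0.4  0.5] q [-0.26  0.44  0.67  1.36 -0.28  1.43  1.41]
 shift [  0.5   5.4 172.7] turn [ 0.37  0.16 -0.09]
```

Request:
drive_tool(series=[0, 0.5, 5.4, 0, 0.4, 0.2, 0, 0, 0, 0, 45, 0, 0, 0, 0, 0, 0, 45, 0, 0, 0, 0, 0, 0, 45, 0, 0, 0, 0, 0, 0, 30, 0, 0, 0, 0, 0, 0, 0, 0, 0, 0])

```text
clock: 3.8
position: [616.4, -142.7, 74.8]
eef_rot: [3.137, 0.001, 2.585]
wrist_force: [-0.1, 0.8, -0.4]
grip_width: -0.002
```

```bash

python3 -c "
from h import *
rel(U(-6,72,52))
for n,b in dict(top=(150,90,290,220),scene=(170,70,310,210)).items():
  p=eyes.capture(n); save(p,n+'1.png'); x0,y0,x1,y1=b
  c=cv2.resize(p['pixels'][y0:y1,x0:x1],None,fx=4,fy=4)[...,::-1].copy()
  u=((proj(p,[telemetry.get_obs()['position'],U(-6,72,50)])-[x0,y0]+.5)*4).astype(int)
  cv2.circle(c,u[0].tolist(),4,(255,0,0),1);cv2.circle(c,u[1].tolist(),4,(0,255,0),1)
  cv2.imwrite('pics/%s1c.png'%n,c)
"
```

```text
clk 3.8 pos [ 616.4 -142.7   74.8] rot [3.137e+00 1.000e-03 2.585e+00] F [-0.1  0.8 -0.4] q [-0.25  0.57  0.61  1.57 -0.36  1.11  1.46]
 shift [-2.8 -8.1 22.8] turn [0.24 0.07 0.37]
```

View pics/scene1c.png

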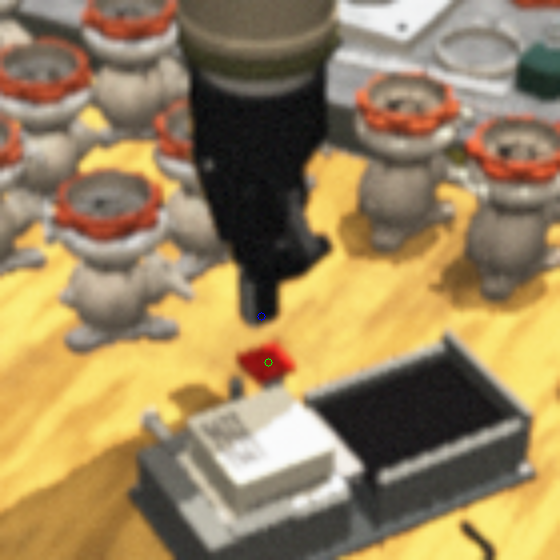

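View pics/top1c.png

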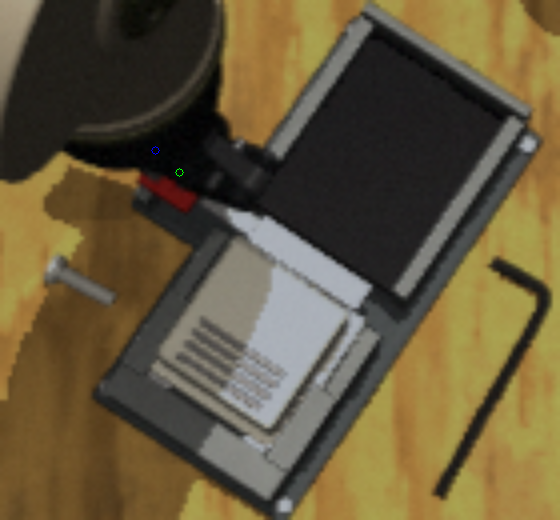

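The scene view shows the closed fingertips just above and slightly beyond the tab, where the blue TCP mark should be. I'll correct the 8 mm drift before descending.

Request:
drive_tool(series=[0, -2.8, -8, 0, 0.2, 0, 0.4, 0, 0, 0, 10, 0, 0, 0, 0, 0, 0, 8, 0, 0, 0, 0, 0, 0, 0, 0, 0, 0])

```text
clock: 4.3
position: [621.7, -153.5, 67.9]
eef_rot: [3.134, 0.018, 2.578]
wrist_force: [-0.6, 0.6, -0.2]
grip_width: -0.002
```

```bash

python3 -c "
from h import *
rel(U(-6,72,52))"
```

```text
clk 4.3 pos [ 621.7 -153.5   67.9] rot [3.134 0.018 2.578] F [-0.6  0.6 -0.2] q [-0.24  0.59  0.61  1.57 -0.37  1.08  1.47]
 shift [ 7.6 -1.8 15.8] turn [ 0.44  1.04 -0.02]
```

Request:
drive_tool(series=[0, 7, -2, 0, 0.4, 1.0, 0, 0, 0, 0, 0, 0, 0, 0])

```text
clock: 4.5
position: [614.2, -151.5, 68.1]
eef_rot: [3.141, -0.001, 2.578]
wrist_force: [0.2, 0.6, 0.6]
grip_width: 0.005
```

```bash

python3 -c "
from h import *
rel(U(-6,72,52))"
```

```text
clk 4.5 pos [ 614.2 -151.5   68.1] rot [ 3.141e+00 -1.000e-03  2.578e+00] F [0.2 0.6 0.6] q [-0.24  0.59  0.61  1.57 -0.36  1.1   1.46]
 shift [-0.1  0.6 16.1] turn [ 0.02 -0.04 -0.05]
```

Request:
drive_tool(series=[0, 0, 0.5, 8, 0, 0, 0, 0, 0, 0, 0, 0, 0, 0, 0, 0, 0, 6, 0, 0, 0, 0, 0, 0, 0, 0, 0, 0])

```text
clock: 4.9
position: [614.5, -150.8, 53.0]
eef_rot: [3.141, -0.001, 2.578]
wrist_force: [0.3, -0.9, 0.0]
grip_width: -0.002
```

```bash

python3 -c "
from h import *
rel(U(-6,72,39))"
```

```text
clk 4.9 pos [ 614.5 -150.8   53. ] rot [ 3.141e+00 -1.000e-03  2.578e+00] F [ 0.3 -0.9  0. ] q [-0.24  0.6   0.6   1.58 -0.37  1.08  1.47]
 shift [-0.1 -0.1 14. ] turn [ 0.03 -0.04 -0.03]
```

Request:
drive_tool(series=[0, 0, 0, 4, 0, 0, 0, 0, 0, 0, 3, 0, 0, 0, 0, 0, 0, 3, 0, 0, 0, 0, 0, 0, 2, 0, 0, 0])

```text
clock: 5.3
position: [615.0, -151.0, 40.9]
eef_rot: [3.141, 0.0, 2.578]
wrist_force: [0.6, 0.7, 1.8]
grip_width: 0.002
```

```bash

python3 -c "
from h import *
rel(U(-6,72,39))"
```

```text
clk 5.3 pos [ 615.  -151.    40.9] rot [3.141 0.    2.578] F [0.6 0.7 1.8] q [-0.23  0.62  0.6   1.59 -0.38  1.05  1.48]
 shift [ 0.4 -0.2  1.9] turn [ 0.06  0.02 -0.03]
```

Request:
drive_tool(series=[0, 0, 0, 1, 0, 0, 0, 0, 0, 0, 1, 0, 0, 0, 0, 0, 0, 1, 0, 0, 0])

```text
clock: 5.6
position: [615.4, -151.0, 38.8]
eef_rot: [3.14, 0.001, 2.578]
wrist_force: [-5.9, 2.9, 14.5]
grip_width: 0.0
```

```bash

python3 -c "
from h import *
rel(U(-6,72,39))
for n,b in dict(top=(150,90,290,220),scene=(170,100,310,230)).items():
  p=eyes.capture(n); save(p,n+'2.png'); x0,y0,x1,y1=b
  cv2.imwrite('pics/%s2c.png'%n,cv2.resize(p['pixels'][y0:y1,x0:x1],None,fx=4,fy=4)[...,::-1])
  print(eyes.find_in(p,'cover_center')[:1])
"
```

```text
clk 5.6 pos [ 615.4 -151.    38.8] rot [3.140e+00 1.000e-03 2.578e+00] F [-5.9  2.9 14.5] q [-0.23  0.62  0.59  1.59 -0.39  1.05  1.48]
 shift [ 0.7 -0.5 -0.2] turn [ 0.11  0.05 -0.03]
[{'at': [217.2, 172.8], 'conf': 0.88}]
[{'at': [238.3, 184.0], 'conf': 0.74}]
```

View pics/scene2c.png

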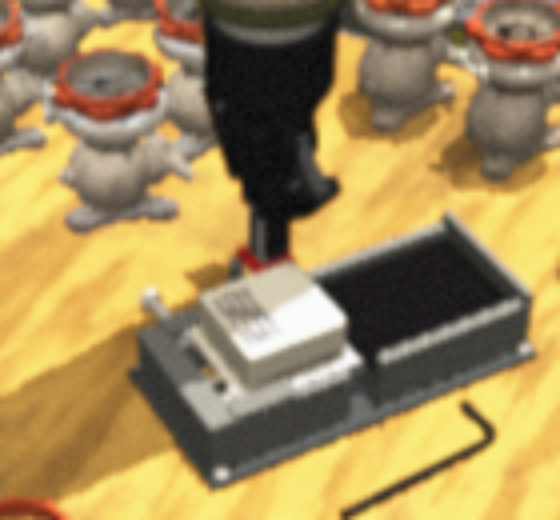

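View pics/top2c.png

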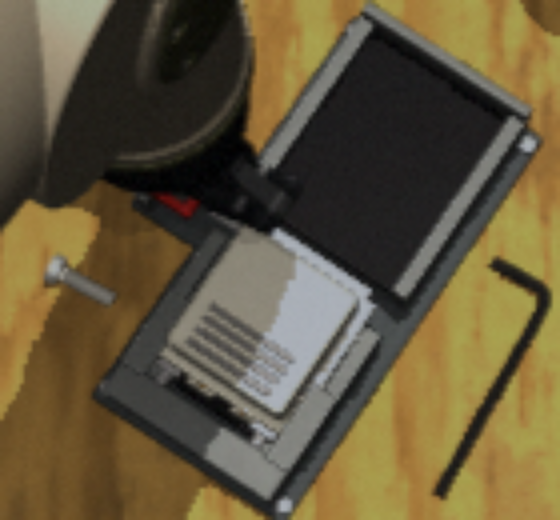

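The tab is at its stop: TCP at 38.8 mm with 14.5 N of reaction. The cover was kicked about 8 mm forward, and a dark gap now shows behind it at about (210,400) in the top crop. I'll lift clear and move behind the cover.

Request:
drive_tool(series=[0, 0, 0, -5, 0, 0, 0, 0, 0, 0, -20, 0, 0, 0, 0, 0, 0, -25, 0, 0, 0, 0, 0, 0, -25, 0, 0, 0, 0, 0, 0, 0, 0, 0, 0, 0, 30, -24, 0, 0, 0, 0, 0, 30, -24, 0, 0, 0, 0, 0, 30, -24, 0, 0, 0, 0, 0, 0, 0, 0, 0, 0, 0])

```text
clock: 6.7
position: [495.3, -163.8, 112.5]
eef_rot: [-3.14, -0.004, 2.58]
wrist_force: [0.1, -0.1, 0.1]
grip_width: 0.001
```

```bash

python3 -c "
from h import *
rel(U(-97,0,80))
p=eyes.capture('scene'); save(p,'scene3.png'); 
cv2.imwrite('pics/scene3c.png',cv2.resize(p['pixels'][100:230,170:310],None,fx=4,fy=4)[...,::-1])
"
```

```text
clk 6.7 pos [ 495.3 -163.8  112.5] rot [-3.14  -0.004  2.58 ] F [ 0.1 -0.1  0.1] q [-0.32  0.3   0.69  1.83 -0.22  1.08  1.46]
 shift [-3.2  2.5 32.5] turn [-0.1  -0.21  0.05]
```

View pics/scene3c.png

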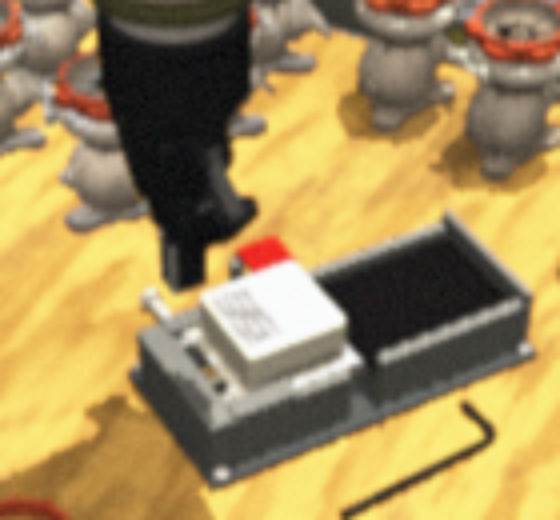

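The tab stays down and the tool is above and behind the cover. I'll align it and descend to z≈50, which clears the 44 mm lips.

Request:
drive_tool(series=[0, -2, 2.5, 15, 0, -0.2, 0, 0, 0, 0, 15, 0, 0, 0, 0, 0, 0, 15, 0, 0, 0, 0, 0, 0, 0, 0, 0, 0])

```text
clock: 7.15
position: [505.6, -160.1, 67.1]
eef_rot: [3.14, 0.006, 2.585]
wrist_force: [-0.5, -0.3, 0.5]
grip_width: -0.004
```

```bash

python3 -c "
from h import *
rel(U(-97,0,50))
"
```

```text
clk 7.15 pos [ 505.6 -160.1   67.1] rot [3.14  0.006 2.585] F [-0.5 -0.3  0.5] q [-0.3   0.38  0.66  1.86 -0.27  0.99  1.5 ]
 shift [ 3.8 -6.2 17.1] turn [0.1  0.34 0.34]
```

Request:
drive_tool(series=[0, 4, -6, 0, 0, 0.3, 0.3, 0, 0, 0, 0, 0, 0, 0, 0, 0, 0, 8, 0, 0, 0, 0, 0, 0, 0, 0, 0, 0, 0, 0, 0, 8, 0, 0, 0, 0, 0, 0, 0, 0, 0, 0])

```text
clock: 7.75
position: [501.2, -163.5, 51.8]
eef_rot: [3.139, 0.004, 2.58]
wrist_force: [0.3, 1.3, -0.3]
grip_width: 0.002
```

```bash

python3 -c "
from h import *
rel(U(-97,0,50))
for n,b in dict(top=(150,90,290,220),scene=(170,100,310,230)).items():
  p=eyes.capture(n); save(p,n+'4.png'); x0,y0,x1,y1=b
  cv2.imwrite('pics/%s4c.png'%n,cv2.resize(p['pixels'][y0:y1,x0:x1],None,fx=4,fy=4)[...,::-1])
"
```

```text
clk 7.75 pos [ 501.2 -163.5   51.8] rot [3.139 0.004 2.58 ] F [ 0.3  1.3 -0.3] q [-0.28  0.39  0.66  1.88 -0.29  0.96  1.51]
 shift [ 1.8 -1.   1.7] turn [0.15 0.2  0.07]
```

View pics/scene4c.png

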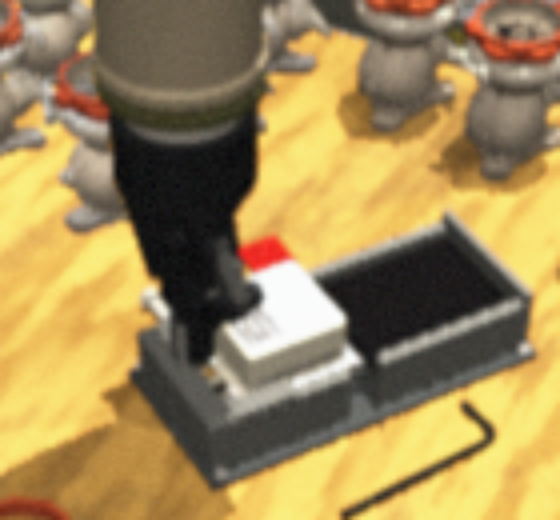

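The fingers stand behind the cap's -x face with no contact. I'll begin the push slowly.

Request:
drive_tool(series=[0, -4, -1, 1.5, 0, 0, 0, 0, -5, 0, 0, 0, 0, 0, 0, -5, 0, 0, 0, 0, 0, 0, -5, 0, 0, 0, 0, 0, 0, -5, 0, 0, 0, 0, 0, 0, -5, 0, 0, 0, 0, 0])

```text
clock: 8.45
position: [527.9, -181.2, 51.6]
eef_rot: [3.138, 0.005, 2.58]
wrist_force: [-1.2, 0.0, 0.7]
grip_width: 0.001
```

```bash

python3 -c "
from h import *
rel(U(11,0,50))
for n,b in dict(scene=(170,100,310,230)).items():
  p=eyes.capture(n); save(p,n+'5.png'); x0,y0,x1,y1=b
  cv2.imwrite('pics/%s5c.png'%n,cv2.resize(p['pixels'][y0:y1,x0:x1],None,fx=4,fy=4)[...,::-1])
"
```

```text
clk 8.45 pos [ 527.9 -181.2   51.6] rot [3.138 0.005 2.58 ] F [-1.2  0.   0.7] q [-0.23  0.46  0.64  1.8  -0.33  0.98  1.55]
 shift [-74.2  -0.3   1.9] turn [0.2  0.27 0.09]
```

View pics/scene5c.png

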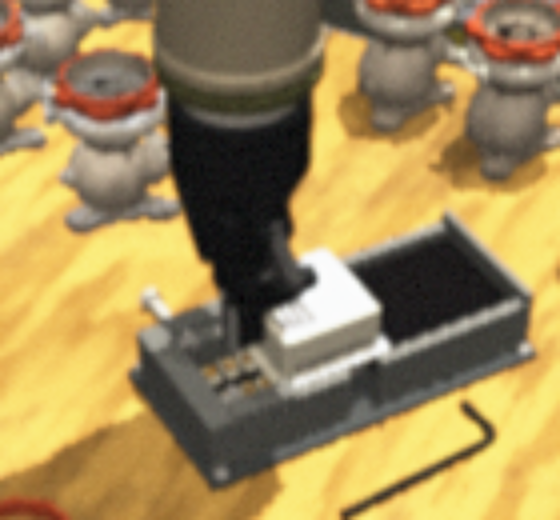

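The cover slides freely and lies flat. It's at about x -20, with the terminals starting to show. I'll keep going.

Request:
drive_tool(series=[0, -5, 0, 1, 0, 0, 0, 0, -5, 0, 0.5, 0, 0, 0, 0, -5, 0, 0, 0, 0, 0, 0, -5, 0, 0, 0, 0, 0, 0, -5, 0, 0, 0, 0, 0, 0, -5, 0, 0, 0, 0, 0])

```text
clock: 9.1
position: [555.8, -198.8, 49.9]
eef_rot: [3.138, 0.005, 2.58]
wrist_force: [1.0, 0.3, -0.1]
grip_width: -0.0
```

```bash

python3 -c "
from h import *
rel(U(11,0,50))
for n,b in dict(scene=(170,100,310,230)).items():
  p=eyes.capture(n); save(p,n+'6.png'); x0,y0,x1,y1=b
  cv2.imwrite('pics/%s6c.png'%n,cv2.resize(p['pixels'][y0:y1,x0:x1],None,fx=4,fy=4)[...,::-1])
"
```

```text
clk 9.1 pos [ 555.8 -198.8   49.9] rot [3.138 0.005 2.58 ] F [ 1.   0.3 -0.1] q [-0.19  0.52  0.63  1.71 -0.36  1.02  1.58]
 shift [-41.2  -0.3   0.1] turn [0.18 0.29 0.09]
```

View pics/scene6c.png

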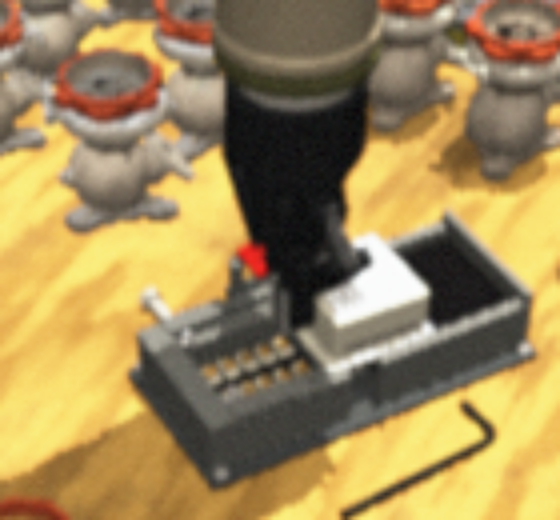

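Request:
drive_tool(series=[0, -5, 0, 0, 0, 0, 0, 0, -5, 0, 0, 0, 0, 0, 0, -5, 0, 0, 0, 0, 0, 0, -5, 0, 0, 0, 0, 0, 0, -5, 0, 0, 0, 0, 0, 0, -5, 0, 0, 0, 0, 0, 0, -5, 0, 0, 0, 0, 0, 0, 0, 0, 0, 0, 0, 0])

```text
clock: 9.95
position: [589.0, -219.8, 50.2]
eef_rot: [3.139, 0.006, 2.58]
wrist_force: [0.2, -0.2, -0.7]
grip_width: 0.001
```

```bash

python3 -c "
from h import *
rel(U(11,0,50))
for n,b in dict(top=(150,90,290,220),scene=(170,100,310,230)).items():
  p=eyes.capture(n); save(p,n+'7.png'); x0,y0,x1,y1=b
  cv2.imwrite('pics/%s7c.png'%n,cv2.resize(p['pixels'][y0:y1,x0:x1],None,fx=4,fy=4)[...,::-1])
"
```

```text
clk 9.95 pos [ 589.  -219.8   50.2] rot [3.139 0.006 2.58 ] F [ 0.2 -0.2 -0.7] q [-0.13  0.6   0.62  1.6  -0.38  1.06  1.6 ]
 shift [-2.  -0.2  0.2] turn [0.17 0.34 0.09]
```

View pics/scene7c.png

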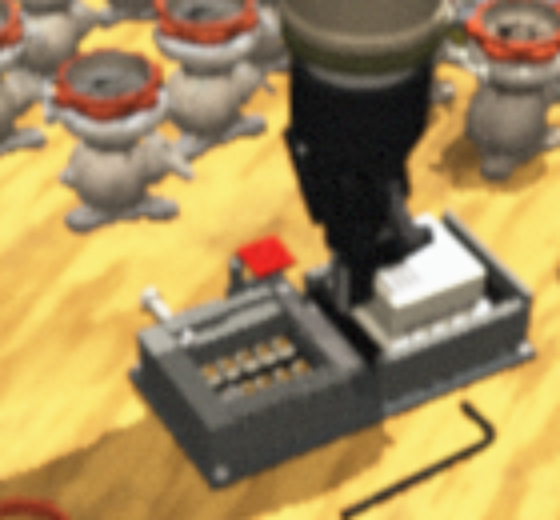

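View pics/top7c.png

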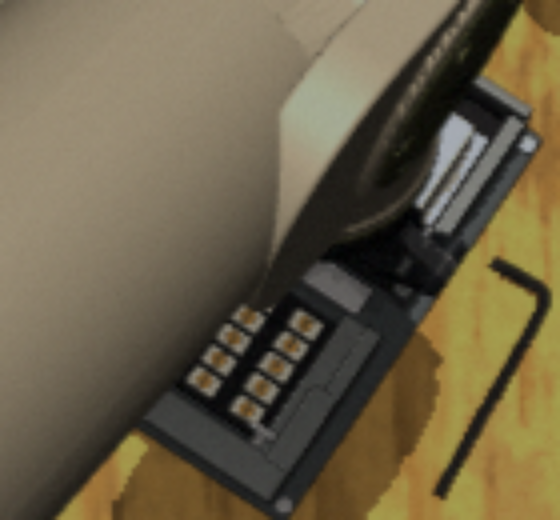

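The cover appears to be in the tray. I'll back off, raise the tool and move it away to check.

Request:
drive_tool(series=[0, 5, 0, 0, 0, 0, 0, 0, 5, 0, 0, 0, 0, 0, 0, 2, 0, -10, 0, 0, 0, 0, 0, 0, -25, 0, 0, 0, 0, 0, 0, -35, 0, 0, 0, 0, 0, 0, -35, 0, 0, 0, 0, 45, 0, 0, 0, 0, 0, 0, 45, 0, 0, 0, 0, 0, 0, 45, 0, 0, 0, 0, 0])

```text
clock: 10.95
position: [462.2, -141.2, 162.7]
eef_rot: [3.138, 0.012, 2.578]
wrist_force: [-0.4, 0.3, 1.0]
grip_width: 0.0
```

Request:
drive_tool(series=[0, 0, 45, 0, 0, 0, 0, 0, 0, 45, 0, 0, 0, 0, 0, 0, 45, 0, 0, 0, 0, 0, 0, 45, 0, 0, 0, 0, 0, 0, 45, 0, 0, 0, 0, 0, 0, 0, 0, 0, 0, 0, 0, 0, 0, 0, 0, 0, 0])

```text
clock: 11.65
position: [574.6, 59.9, 170.0]
eef_rot: [3.123, 0.005, 2.576]
wrist_force: [0.0, -0.6, 0.3]
grip_width: -0.002
```

```bash

python3 -c "
from h import *
rel(U(11,0,50))
q=np.load('u.npy')
from fit import W
for n,b in dict(top=(170,80,310,230),scene=(190,110,330,240)).items():
  p=eyes.capture(n); save(p,n+'8.png'); x0,y0,x1,y1=b
  pickle.dump(p,open(n+'8.pkl','wb'))
  f=eyes.find_in(p,'cover_center')[:1]; print(n,f)
  if f:
    w=back(p,f[0]['at'],55); c,s=np.cos(q[2]),np.sin(q[2]); d=w[:2]-q[:2]; print('unit xy',(c*d[0]+s*d[1]).round(1),(-s*d[0]+c*d[1]).round(1))
  im=cv2.resize(p['pixels'][y0:y1,x0:x1],None,fx=4,fy=4)[...,::-1].copy()
  for X,z,col in ((54,65,(0,255,0)),):
    L=[(X-32,-31,z),(X-32,31,z),(X+32,31,z),(X+32,-31,z)]
    cv2.polylines(im,[((proj(p,W(q,L))-[x0,y0]+.5)*4-.5).round().astype(int)],True,col,1)
  cv2.imwrite('pics/%s8c.png'%n,im)
"
```

```text
clk 11.65 pos [574.6  59.9 170. ] rot [3.123 0.005 2.576] F [ 0.  -0.6  0.3] q [-0.61  0.34  0.58  1.63 -0.21  1.21  1.02]
 shift [-163.4 -230.8  116.5] turn [ 1.08  0.29 -0.18]
top [{'at': [246.0, 132.4], 'conf': 0.97}]
unit xy 45.9 -6.3
scene [{'at': [274.2, 169.5], 'conf': 0.9}]
unit xy 51.2 -6.7
```

View pics/scene8c.png

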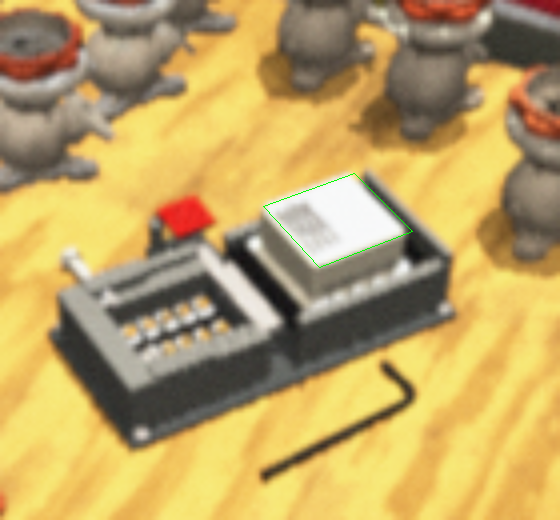

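View pics/top8c.png

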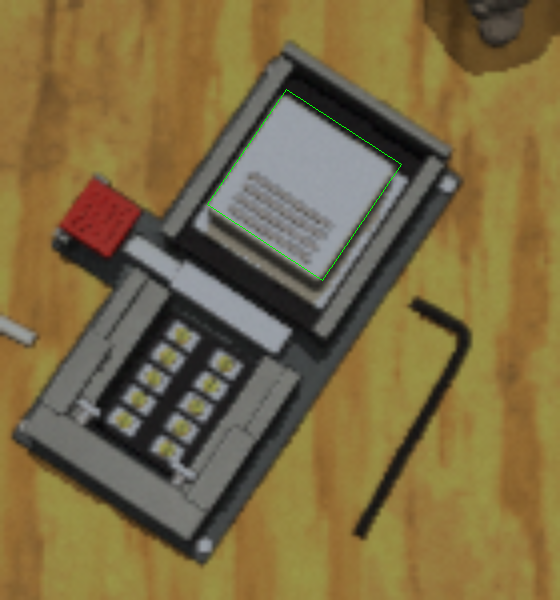

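The cap edges match the predicted outline at unit x≈53, with the top at 65 mm, in both views. The cover is flat in the tray, the tab is down, the terminals are exposed and the bolt hasn't moved. The arm is clear, so I'm handing in.

```bash
python3 -c "
from h import *
o=telemetry.get_obs(); print(o['clock'],o['position'].round(1),o['wrist_force'].round(1),abs(o['qvel']).max().round(4))
print(ticket.close_job())"
```

```text
11.85 [574.1  58.3 169.8] [-0.7 -0.   0.3] 0.0084
the job is handed in; nothing more can be done
None
```

The connection box is open: the tab is pressed in, the white cover lies in the tray, and the job was handed in at 11.85 s of the 48 s allowed. No verdict was reported.

- **Tab:** I pressed it with the closed fingertips down to its stop, with the tip at 38.8 mm and about 14.5 N pushing back. The pictures showed the cover kicked about 8 mm forward, and the tab was still down afterwards.
- **Cover:** I pushed it along the box at about 50 mm/s with almost no measured force, then withdrew the arm.
- **Last check:** in both cameras the cap's outline lay within about 2 mm of the outline predicted for a cover flat in the tray at unit x of about 54 mm. The terminals were exposed, and the bolt and hex key looked unmoved in the picture. I did not re-measure the case, but the arm never went near it. The arm was clear, with near-zero wrist force.
- **Disagreements:** the network's cover centre, projected at 55 mm height, came out at x 46 to 51 mm and y about -6.5 mm. That is still inside the limits, but it disagrees with the outline, probably because the network marks the middle of what is visible, side faces included. Quick moves also drifted by up to 10 mm, so I corrected the tool position slowly before each contact.

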